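Butt two walnut blocks in the press and ratchet the jaw tight

TASK

Lay the loose walnut block from the bench in the press beside the walnut block already there, long side to long side with their ends about even, and push it up flush against that neighbour while the jaw is still open. Then close the jaw with its ratchet handle only: the handle freewheels one way and drives the jaw the other, so find out which is which by turning it both ways, and work it to and fro until the jaw is tight on the two blocks. Last, swing the handle in the loose way to its stop and let go, with the jaw still tight; do not push the jaw with the gripper, and leave the cherry block, the glue bottle, the wax tin, the dowel and the mallet where they are.

Things in the scene. Friction and masses are not known exactly. Their poses are not given: they have to be found in the camera images.
- block_loose_c (a point): Centre of the loose walnut block (dark brown, 36 x 90 x 30 mm: x is its 36 mm width, y its 90 mm length, z up; 70 g). It starts lying flat on the bench, left or right of the press (the cherry block is on the other side).
- block_home_c (a point): Centre of the other walnut block, same size and axes, loose, lying in the press along the fence with its length parallel to the fence.
- press_bed (a point): Point on the flat top of the press bed, 16 mm above the bench, midway between the fence and the fully open jaw. The press is a grey steel plate 150 (x) by 336 mm (y) fixed to the bench. Axes: x along fence and jaw, roughly away from the robot; y across, from jaw to fence; z up.
- fence_face (a point): Centre of the inner face of the fence, 75 mm from press_bed in y, 15 mm above the bed. The fence is a fixed steel bar 130 mm long (x), 30 mm above the bed. Axes as press_bed.
- jaw_face (a point): Centre of the jaw's clamping face, 15 mm above the bed; moves with the jaw; axes as press_bed. The jaw is a sliding steel bar 120 mm long (x), 13 mm thick, standing 30 mm above the bed; when fully open its face is 75 mm from press_bed, on the -y side.
- jaw (a joint): Travel of the jaw towards the fence, m; 0 fully open, as at the start. With both blocks (2 x 36 mm) flush between fence and jaw it is stopped at about 0.078, and the handle is then blocked in the driving direction. It slides with about 15 N friction and stays where it is left.
- wheel_axis (a point): Point on the vertical axis of ratchet wheel and handle, at x = -10 mm, y = -140 mm of press_bed, 85 mm above the bench. The toothed wheel (102 mm across, 18 saw teeth, one per 0.35 rad) lies under the handle and moves the jaw through a rack, 40 mm per rad of wheel turn.
- handle (a joint): Angle of the ratchet handle, rad, anticlockwise from above positive; 0 when it points along -y of press_bed; stops at -0.6 and +0.6. One way its spring pawl pushes the wheel, after up to 0.35 rad idle, and the jaw advances; the other way it clicks over the teeth and the jaw stands still: turn it to find out which. 6 N at the knob drives the jaw, 2 N turns it loose; it stays where left.
- handle_knob (a point): Centre of the round upright wooden knob on the handle's end, 26 mm diameter, 54 mm tall (from 72 to 126 mm above the bench), fixed to the handle, 115 mm from wheel_axis. Grip it from above and lead it along its arc.
- cherry_c (a point): Centre of the cherry block (reddish, 52 x 72 x 41 mm), a bystander on the bench on the other side of the press from the loose walnut block.
- glue: White glue bottle with orange spout, 57 mm across, 194 mm tall, upright at the back left; origin under its middle. Bystander.
- wax: Wax tin, 87 mm across, 40 mm tall, at the back right; origin under its middle. Bystander.
- dowel: Light wooden dowel offcut, 25 mm thick, 140 mm long (y), lying at the right; origin under its middle. Bystander.
- mallet: Carver's mallet, 244 mm long, lying at the left, nearer the robot than the press; origin under its middle. Bystander.
Things that resemble listed ones, but are neither listed nor needed, are in the scene too. What is shaped like the part that bears block_loose_c but pink is not meant. What is shaped like the part that bears block_home_c but yellow is not meant.

How it is judged:
By the outcome, as a careful person would: the job done as asked, in the order asked, and still so for the second after the job is handed in, with the robot touching nothing.
It also fails if it takes over 72 s, if anything falls off the work surface, if the arm or the gripper's body presses on something with over 40 N, if the wrist force passes 120 N, or if a joint passes its speed limit or range.

ROBOT

A 6-joint arm with a two-finger parallel gripper is mounted at the origin on the work surface; the furniture and walls round the work are solid. World frame = base frame: x ahead of the robot, y to its left, z up, the work surface at z = 0. Lengths are in m, angles in rad, forces in N, time in s.
With the tool pointing down it reaches from about 0.4 to 0.925 m from the base axis. Payload 12.5 kg.
Tool frame: the origin (TCP) lies between the finger pads; the fingertips stand ahead of it and the grasp point (between the pads) lies 8 mm behind it (tip_extent is the z of the fingertips in the tool frame, in m); z points along the fingers, y is the line along which they close (so a half turn about z gives the same grasp; the last joint's range is limited). The gripper opens to 95 mm and grips with 3 to 60 N. Pads are 20 mm wide; open, the fingers measure 119 mm over their backs; the gripper's body (75 mm by 180 mm) begins 59 mm behind the grasp point.
Start: joints at [-1.439, 0.491, 1.559, -0, 1.092, -0.106], TCP at [0.147, -0.607, 0.226] pointing down, gripper open.
Joint ranges: [-3.1, 3.1], [-0.84, 2.19], [0.05, 2.79], [-1.13, 4.28], [0.06, 2.93], [-2.69, 2.69]. Speed limits (rad/s): [2.22, 2.22, 2.79, 3.14, 3.14, 3.14].

INTERFACE

Orientations are given as a unit quaternion [w, x, y, z].
In Python, from bench import * gives the robot as it stands. The module is installed in compiled form; this text tells all that it offers.
- The arm moves only by the tool move_arm, never from a script. Its argument "steps" is a list of rows, each a list of 7 numbers: the turn, a rotation vector about the tool's x, y, z in degrees, then the shift along the tool's x, y, z in m, then the closure, from 0 (fully open) to 1 (shut). In form: [[wx, wy, wz, dx, dy, dz, grip], ...]. A call has 1 to 10 rows; each row is the pose to reach, as a shift and turn from the pose commanded when the call began, along the tool's axes at that moment; what a row does not reach only later rows make up. A row lasts 1/12 s, in which the tool goes at most 41.7 mm and 7.16 degrees, less where a joint would pass 70% of its speed; a pose out of reach is approached as far as the arm can. A call with a gripper value outside its range is refused whole. The fingers move at their own pace and stop on an object; "force" is the grip in N (left out, the last holds). Time passes only in rows, so rows that repeat a pose let the fingers close. It gives the time, the measured TCP pose, the force, the opening and the grip force at its end, in the units of the state.
- get_state(): the state, without advancing time (a new reading comes with each control period).
- snapshot(name): name is "side" or "top" or "wrist"; returns the picture (400x640x3 uint8, red, green, blue); there is no depth.
- calibration(name): a dict with "K" (3x3 intrinsics, pixels), "dist" ([k1, k2, p1, p2, k3] as OpenCV has them; the pictures are not rectified), "xyz" and "orientation" of the camera in the world. Camera axes: x right, y up, looking along -z (the intrinsics and any distortion apply to the point x, -y, -z); pixel columns grow to the right and rows downward; lengths in m; the calibration is good to about 2 mm. A picture is of the moment at which its call begins: read the wrist's pose just before it. calibration takes no time and is no camera call; for the wrist camera it gives the pose at the moment of the call.
- hand_in(): hands the job in; it is judged then, once.
The state is a dict: "clock": time; "qpos": joint angles; "qd": joint speeds; "joint_torque": joint torques, N m; "eef_pos": TCP position; "ee_rot": TCP orientation; "force": force on the tool from outside, world axes, zero at the start; "ft_torque": the same for the moment, N m; "finger_gap": opening from 0.0 (shut) to 1.0 (fully open); "grip_force": force on a finger pad.
Only numpy, scipy, OpenCV 4.12 (cv2) and the standard library are available. Lean on these libraries where they do the work, as an engineer would, in place of code of your own. Each camera call takes 0.05 s, during which the arm holds its last target. There are 200 camera calls.

## Working session

There is one attempt and no reset: what is moved stays moved. The work goes in short steps, Python scripts to look and compute and a tool call to move; the robot and the scene stay as the last step left them, time stands still between calls to the robot, and variables do not carry over. Pictures are saved under pics/ and viewed, at most 10 in all, crops included, and the job is handed in when it is done.

Besides the shell and the picture viewer there is one more tool, called after "Request:" as name(argument=value, ...) on one line, values as JSON. move_arm: Moves the arm, as the interface text tells. Its arguments: {"type":"object","properties":{"steps":{"type":"array"},"force":{"type":"number"}},"required":["steps"]}

```bash
mkdir -p pics; cat > h.py <<'E'
from bench import *
import numpy as np, cv2
from scipy.spatial.transform import Rotation as R
def rot(q): return R.from_quat([q[1],q[2],q[3],q[0]]).as_matrix()
def save(n,f): cv2.imwrite('pics/'+f,snapshot(n)[:,:,::-1])
def pix2w(c,pts,z):
    d=cv2.undistortPoints(np.array(pts,float).reshape(-1,1,2),np.array(c['K'],float),np.array(c['dist'],float)).reshape(-1,2)
    v=np.c_[d[:,0],-d[:,1],-np.ones(len(d))]@rot(c['orientation']).T
    o=np.array(c['xyz']); z=np.broadcast_to(z,len(d))
    return o+v*((z-o[2])/v[:,2])[:,None]
def w2pix(c,P):
    p=(np.array(P,float)-np.array(c['xyz']))@rot(c['orientation']); p=p*[1,-1,-1]
    return cv2.projectPoints(p,np.zeros(3),np.zeros(3),np.array(c['K'],float),np.array(c['dist'],float))[0].reshape(-1,2)
E
python3 - <<'E'
from h import *
s=get_state();print(s)
a=snapshot('top');b=snapshot('side')
cv2.imwrite('pics/top0.png',a[:,:,::-1]);cv2.imwrite('pics/side0.png',b[:,:,::-1])
for n in('top','side'):print(calibration(n))
E
```

```text
{'clock': 0.0, 'qpos': array([-1.43859149e+00,  4.91567639e-01,  1.55947574e+00, -7.28858673e-06,
        1.09167405e+00, -1.05586705e-01]), 'qd': array([-0.00033916, -0.00181796, -0.00099441,  0.00025453,  0.00152055,
        0.00077479]), 'joint_torque': array([-3.92396003e-03, -6.12647438e+01, -2.58180696e+01,  6.90919929e-02,
        4.82215849e-02, -8.67824519e-05]), 'eef_pos': array([ 0.14722004, -0.60716886,  0.22504766]), 'ee_rot': array([-5.62297797e-04,  9.92939864e-01,  1.18617496e-01, -1.07173863e-05]), 'force': array([-1.56563174, -0.20733604, -0.33449211]), 'ft_torque': array([-0.01363518, -0.00898115, -0.02398244]), 'grip_force': 0.0, 'finger_gap': 0.9992009193880252}
{'K': array([[464.81715743,   0.        , 314.80016103],
       [  0.        , 464.81715743, 205.77352459],
       [  0.        ,   0.        ,   1.        ]]), 'dist': array([0.00135105, 0.        , 0.        , 0.        , 0.        ]), 'xyz': array([-0.55248103, -0.04236257,  1.56525695]), 'orientation': array([ 0.69382022,  0.21277536, -0.20596413, -0.65644415])}
{'K': array([[477.81767415,   0.        , 318.02737968],
       [  0.        , 477.81767415, 205.03128414],
       [  0.        ,   0.        ,   1.        ]]), 'dist': array([-0.0568124,  0.       ,  0.       ,  0.       ,  0.       ]), 'xyz': array([0.04143052, 1.29335355, 0.88014049]), 'orientation': array([-0.14477151, -0.07671265,  0.49489196,  0.85336881])}
```

View pics/top0.png

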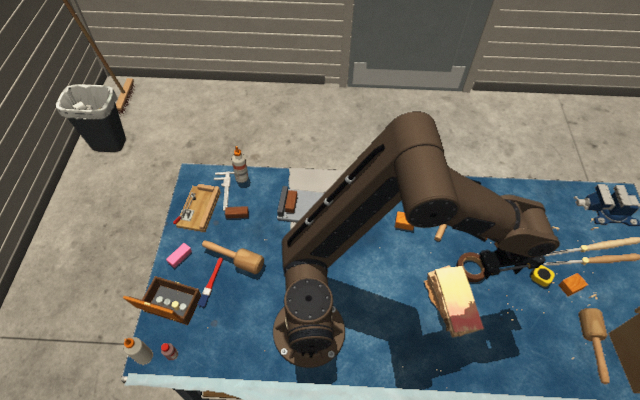

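View pics/side0.png

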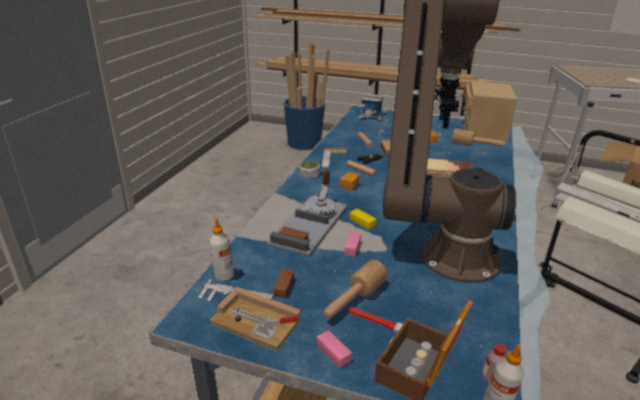

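```bash
python3 - <<'E'
from h import *
c=calibration('side')
print('blk',pix2w(c,[(285,283),(350,180),(294,232),(323,212)],[.015,.02,.04,.05]).round(3))
t=calibration('top')
print(pix2w(t,[(236,213),(404,221),(290,202),(250,205)],[.03,.04,.046,0]).round(3))
im=cv2.imread('pics/side0.png');print(im[283,285],im[232,294],im[180,350])
a=im[130:330,190:440];cv2.imwrite('pics/c.png',cv2.resize(a,None,fx=3.0,fy=3.0,interpolation=cv2.INTER_CUBIC))
E
```

```text
blk [[ 0.462  0.317  0.015]
 [ 0.46  -0.359  0.02 ]
 [ 0.52   0.098  0.04 ]
 [ 0.467 -0.037  0.05 ]]
[[ 0.447  0.313  0.03 ]
 [ 0.441 -0.347  0.04 ]
 [ 0.501  0.103  0.046]
 [ 0.509  0.269  0.   ]]
[ 42  69 115] [ 45  74 119] [ 33 111 176]
```

View pics/c.png

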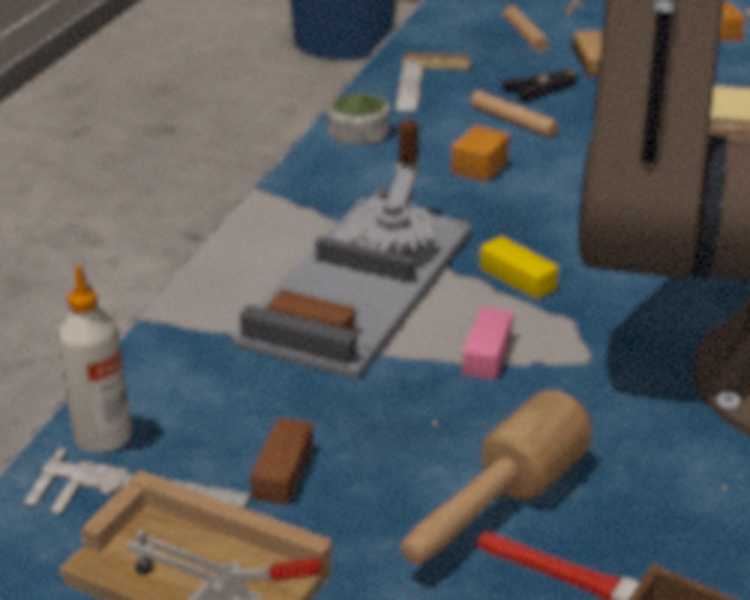

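```bash
cat >> h.py <<'E'
def rel(P,yaw=None,P0=None,yaw0=None):
    """tool-axis shift (and z-turn deg) from the present pose to world P, yaw (tool x angle, rad, tool down)"""
    s=get_state(); M=rot(s['ee_rot']); p=s['eef_pos'] if P0 is None else np.array(P0)
    y0=np.arctan2(M[1,0],M[0,0]) if yaw0 is None else yaw0
    out=(np.array(P)-p)@M
    return out.round(4), (None if yaw is None else round(-np.degrees((yaw-y0+np.pi)%(2*np.pi)-np.pi),2)), 'yaw0',round(np.degrees(y0),2)
E
python3 -c "
from h import *
print(rel([.48,-.25,.42]),rel([.46,.2,.42],0,P0=[.48,-.25,.42]))"
```

```text
(array([ 0.4076, -0.2689, -0.1946]), None, 'yaw0', np.float64(13.63)) (array([ 8.66e-02, -4.42e-01,  4.00e-04]), np.float64(13.63), 'yaw0', np.float64(13.63))
```

Request:
move_arm(steps=[[0,0,0,0.2,-0.13,-0.19,0],[0,0,0,0.2,-0.13,-0.19,0],[0,0,0,0.2,-0.13,-0.19,0],[0,0,0,0.2,-0.13,-0.19,0],[0,0,0,0.2,-0.13,-0.19,0],[0,0,0,0.2,-0.13,-0.19,0],[0,0,0,0.2,-0.13,-0.19,0],[0,0,0,0.4,-0.27,-0.19,0],[0,0,0,0.4,-0.27,-0.19,0],[0,0,0,0.4,-0.27,-0.19,0]])

```text
clock: 0.93
eef_pos: [0.3874, -0.3462, 0.4117]
ee_rot: [0.0, 0.993, 0.118, 0.0]
force: [0.6, -0.6, 0.4]
finger_gap: 1.003
grip_force: 0.0
```

```bash
python3 -c "
from h import *
print(get_state()['eef_pos'],get_state()['clock'],rel([.46,.2,.42],0))"
```

```text
[ 0.38737882 -0.34621054  0.41172248] 0.9333 (array([ 0.199 , -0.5138, -0.0085]), np.float64(13.6), 'yaw0', np.float64(13.6))
```

Request:
move_arm(steps=[[0,0,14,0.2,-0.514,-0.01,0],[0,0,14,0.2,-0.514,-0.01,0],[0,0,14,0.2,-0.514,-0.01,0],[0,0,14,0.2,-0.514,-0.01,0],[0,0,14,0.2,-0.514,-0.01,0],[0,0,14,0.2,-0.514,-0.01,0],[0,0,14,0.2,-0.514,-0.01,0],[0,0,14,0.2,-0.514,-0.01,0],[0,0,14,0.2,-0.514,-0.01,0],[0,0,14,0.2,-0.514,-0.01,0]])

```text
clock: 1.77
eef_pos: [0.4411, 0.0641, 0.419]
ee_rot: [0.0, 1.0, -0.003, 0.0]
force: [1.4, -0.6, 0.1]
finger_gap: 1.002
grip_force: 0.0
```

Request:
move_arm(steps=[[0,0,0,0.05,-0.13,0,0],[0,0,0,0.05,-0.13,0,0],[0,0,0,0.05,-0.13,0,0],[0,0,0,0.05,-0.13,0,0],[0,0,0,0.05,-0.13,0,0],[0,0,0,0.05,-0.13,0,0]])

```text
clock: 2.27
eef_pos: [0.4922, 0.1918, 0.4182]
ee_rot: [0.0, 1.0, -0.003, -0.001]
force: [-0.2, -0.1, -0.2]
finger_gap: 0.997
grip_force: 0.0
```

```bash
python3 - <<'E'
from h import *
c=calibration('wrist');print(c['xyz'],c['K'][0],c['dist']);save('wrist','w1.png')
import pickle;pickle.dump(c,open('w1.pkl','wb'))
E
```

```text
[0.57497725 0.19099758 0.57693376] [289.42521112   0.         319.66974486] [-0.04467787  0.          0.          0.          0.        ]
```

View pics/w1.png

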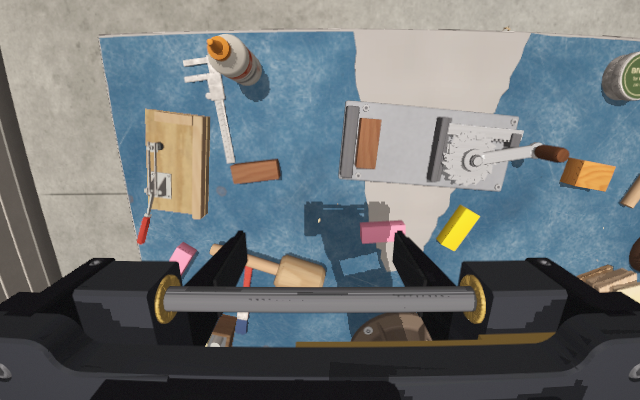

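The wrist view shows the loose block at (255,171), home block (368,144), fence (348,142), jaw (439,150), knob (552,153), wheel axis (477,160).

```bash
python3 - <<'E'
import cv2
a=cv2.imread('pics/w1.png')
x=cv2.resize(a[92:202,325:580],None,fx=3.1,fy=3.1,interpolation=cv2.INTER_CUBIC)
y=cv2.resize(a[150:195,225:290],None,fx=3.1,fy=3.1,interpolation=cv2.INTER_CUBIC)
import numpy as np
o=np.zeros((x.shape[0]+y.shape[0],x.shape[1],3),np.uint8);o[:x.shape[0]]=x;o[x.shape[0]:,:y.shape[1]]=y
cv2.imwrite('pics/w1c.png',o);print(x.shape)
E
```

```text
(341, 790, 3)
```

View pics/w1c.png

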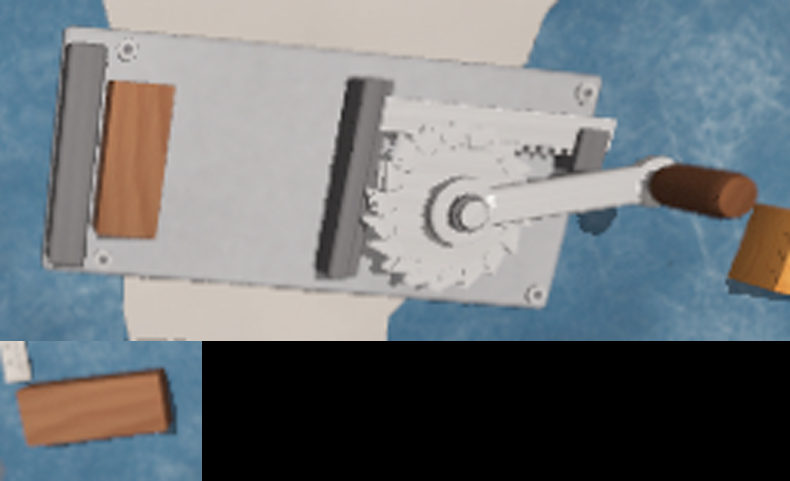

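```bash
python3 - <<'E'
from h import *
import pickle
c=pickle.load(open('w1.pkl','rb'))
def A(p,off): return np.array(p)/3.1+off-.35
o1=np.array([325,92]);o2=np.array([225,150-341/3.1])
def rep(n,px,z,off=o1):
    P=pix2w(c,A(px,off),z)[:,:2]; print(n,P.round(4).tolist(),'mean',P.mean(0).round(4))
    if len(P)==4: print('  len',np.linalg.norm(np.roll(P,-1,0)-P,axis=1).round(4),'ang',[round(float(np.degrees(np.arctan2(*(P[j]-P[i])[::-1]))),1) for i,j in((0,1),(1,2),(3,2),(0,3))])
    return P
b=rep('bed',[(66,29),(600,76),(545,308),(44,268)],.016)
rep('home',[(108,82),(175,86),(156,238),(95,236)],.046)
rep('loose',[(18,388),(161,370),(168,431),(30,446)],.03,o2)
rep('fence',[(72,44),(106,45),(82,265),(48,265)],.046)
rep('jawtop',[(348,77),(392,80),(350,277),(317,275)],.046)
rep('knob',[(736,196)],.126); rep('axis',[(470,210)],.085)
E
```

```text
bed [[0.5946, 0.1418], [0.5694, -0.1884], [0.4215, -0.1787], [0.4493, 0.1529]] mean [ 0.5087 -0.0181]
  len [0.3312 0.1482 0.3328 0.1457] ang [-94.4, 176.3, -94.8, 175.6]
home [[0.5646, 0.1198], [0.5624, 0.0813], [0.4741, 0.0879], [0.4755, 0.1246]] mean [0.5191 0.1034]
  len [0.0386 0.0885 0.0367 0.0893] ang [-93.3, 175.7, -92.1, 176.9]
loose [[0.4796, 0.3614], [0.4901, 0.2724], [0.4519, 0.2698], [0.4428, 0.3572]] mean [0.4661 0.3152]
  len [0.0896 0.0383 0.0879 0.037 ] ang [-83.3, -176.1, -84.1, -173.5]
fence [[0.5854, 0.1408], [0.5849, 0.1216], [0.4578, 0.132], [0.4578, 0.1525]] mean [0.5215 0.1367]
  len [0.0193 0.1275 0.0206 0.1281] ang [-91.7, 175.3, -90.3, 174.8]
jawtop [[0.5677, -0.0184], [0.5661, -0.0444], [0.4497, -0.0325], [0.451, -0.0119]] mean [ 0.5086 -0.0268]
  len [0.026  0.117  0.0206 0.1168] ang [-93.3, 174.2, -93.6, 176.8]
knob [[0.5116, -0.1994]] mean [ 0.5116 -0.1994]
axis [[0.4971, -0.0799]] mean [ 0.4971 -0.0799]
```

```bash
python3 - <<'E'
from h import *
c=calibration('wrist');s=get_state();M=rot(s['ee_rot'])
for x in(-.01,.01):
  for z in(-.01,0,.01,.02,.03):
    print(x,z,w2pix(c,s['eef_pos']+np.array([(x,y,z) for y in(.0475,-.0475,.0595,-.0595)])@M.T).round(0).tolist())
print(rel([.466,.315,.12],np.radians(96.3)), s['eef_pos'],s['qpos'])
E
```

```text
-0.01 -0.01 [[399.0, 277.0], [238.0, 277.0], [419.0, 277.0], [218.0, 277.0]]
-0.01 0 [[395.0, 268.0], [242.0, 268.0], [414.0, 268.0], [223.0, 268.0]]
-0.01 0.01 [[391.0, 260.0], [246.0, 260.0], [409.0, 260.0], [228.0, 260.0]]
-0.01 0.02 [[388.0, 253.0], [250.0, 253.0], [405.0, 253.0], [232.0, 253.0]]
-0.01 0.03 [[385.0, 247.0], [253.0, 247.0], [401.0, 247.0], [236.0, 247.0]]
0.01 -0.01 [[402.0, 246.0], [235.0, 246.0], [423.0, 246.0], [214.0, 246.0]]
0.01 0 [[398.0, 239.0], [240.0, 239.0], [417.0, 239.0], [220.0, 239.0]]
0.01 0.01 [[394.0, 232.0], [244.0, 232.0], [412.0, 232.0], [225.0, 232.0]]
0.01 0.02 [[390.0, 226.0], [247.0, 226.0], [408.0, 226.0], [230.0, 226.0]]
0.01 0.03 [[387.0, 221.0], [251.0, 221.0], [404.0, 221.0], [234.0, 221.0]]
(array([-0.0267, -0.1239,  0.2985]), np.float64(-96.66), 'yaw0', np.float64(-0.36)) [0.49212431 0.191071   0.41857971] [ 2.45368525e-01  2.07731066e-01  1.48169350e+00 -3.69722792e-04
  1.45306675e+00  1.82247806e+00]
```

Request:
move_arm(steps=[[0,0,-70,-0.027,-0.124,0.2,0.3],[0,0,-70,-0.027,-0.124,0.2,0.3],[0,0,-70,-0.027,-0.124,0.2,0.3],[0,0,-70,-0.027,-0.124,0.2,0.3],[0,0,-70,-0.027,-0.124,0.2,0.3],[0,0,-70,-0.027,-0.124,0.2,0.3],[0,0,-70,-0.027,-0.124,0.2,0.3],[0,0,-70,-0.027,-0.124,0.2,0.3],[0,0,-70,-0.027,-0.124,0.2,0.3],[0,0,-70,-0.027,-0.124,0.2,0.3]])

```text
clock: 3.15
eef_pos: [0.4665, 0.3142, 0.2192]
ee_rot: [0.0, 0.82, 0.573, 0.0]
force: [0.3, 0.4, -0.4]
finger_gap: 0.7
grip_force: 0.0
```

Request:
move_arm(steps=[[0,0,-26.6,0,0,0.08,0.3],[0,0,-26.6,0,0,0.08,0.3],[0,0,-26.6,0,0,0.08,0.3],[0,0,-26.6,0,0,0.08,0.3],[0,0,-26.6,0,0,0.08,0.3]])

```text
clock: 3.57
eef_pos: [0.4665, 0.3142, 0.1388]
ee_rot: [-0.0, 0.667, 0.745, -0.0]
force: [0.0, -0.5, 0.3]
finger_gap: 0.699
grip_force: 0.0
```

```bash
python3 - <<'E'
from h import *
print(rel([.466,.315,.014],np.radians(96.3)), get_state()['eef_pos'],get_state()['clock'])
save('wrist','w2.png')
E
```

```text
(array([ 0.001 , -0.0003,  0.1248]), np.float64(0.05), 'yaw0', np.float64(96.35)) [0.4665061  0.31415646 0.13884736] 3.5667
```

View pics/w2.png

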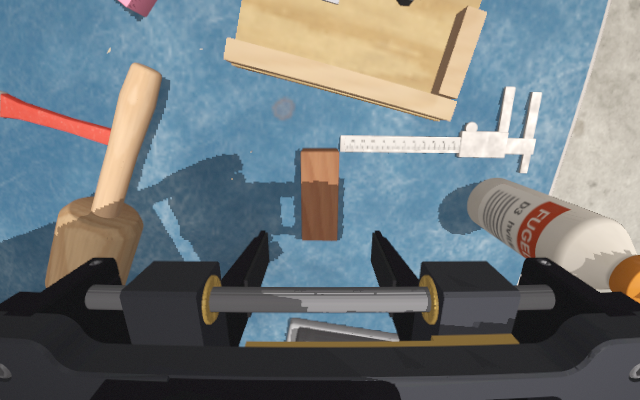

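Block lies centred between the fingers: top face corners about (302,150), (339,150), (338,240), (303,240); caliper just touches near its far corner.

```bash
python3 - <<'E'
from h import *
P=pix2w(calibration('wrist'),[(302,149),(340,149),(338.5,240),(302.5,240)],.03);print(P.round(4).tolist(),P.mean(0).round(4),rel(list(P.mean(0)[:2])+[.014]))
E
```

```text
[[0.4446, 0.3627, 0.03], [0.4793, 0.3664, 0.03], [0.4893, 0.2756, 0.03], [0.4531, 0.2718, 0.03]] [0.4666 0.3191 0.03  ] (array([0.0046, 0.0004, 0.1253]), None, 'yaw0', np.float64(96.03))
```

Request:
move_arm(steps=[[0,0,0,0.003,0,0.04,0.3],[0,0,0,0.003,0,0.08,0.3],[0,0,0,0.003,0,0.11,0.3],[0,0,0,0.003,0,0.124,0.3],[0,0,0,0.003,0,0.124,0.3],[0,0,0,0.003,0,0.124,0.9],[0,0,0,0.003,0,0.124,0.9],[0,0,0,0.003,0,0.124,0.9],[0,0,0,0.003,0,0.124,0.9],[0,0,0,0.003,0,0.124,0.9]], force=15)

```text
clock: 4.45
eef_pos: [0.4662, 0.3188, 0.0156]
ee_rot: [0.0, 0.668, 0.744, 0.001]
force: [0.4, -0.4, 0.4]
finger_gap: 0.401
grip_force: 0.0
```

```bash
python3 - <<'E'
from h import *
th=np.radians(-4.5);X=np.array([np.cos(th),np.sin(th)]);Y=np.array([-X[1],X[0]])
h=np.array([.519,.1034]); t=h-Y*(36+20)/1000
print(t,get_state()['eef_pos'],rel([*t,.11],th),rel([.466,.318,.11]))
E
```

```text
[0.51460629 0.04757263] [0.46620543 0.31880219 0.01561331] (array([-0.2748,  0.019 , -0.0945]), np.float64(100.69), 'yaw0', np.float64(96.19)) (array([-0.0007, -0.0002, -0.0944]), None, 'yaw0', np.float64(96.19))
```

Request:
move_arm(steps=[[0,0,0,0,0,0,0.9],[0,0,0,0,0,0,0.9],[0,0,0,0,0,0,0.9],[0,0,0,0,0,-0.03,0.9],[0,0,0,0,0,-0.065,0.9],[0,0,0,0,0,-0.095,0.9]])

```text
clock: 4.95
eef_pos: [0.4657, 0.3187, 0.1112]
ee_rot: [-0.0, 0.668, 0.744, -0.0]
force: [1.1, 0.9, -0.9]
finger_gap: 0.377
grip_force: 15.0
```

Request:
move_arm(steps=[[0,0,70,-0.27,0.02,0,0.9],[0,0,70,-0.27,0.02,0,0.9],[0,0,70,-0.27,0.02,0,0.9],[0,0,70,-0.27,0.02,0,0.9],[0,0,70,-0.27,0.02,0,0.9],[0,0,70,-0.27,0.02,0,0.9],[0,0,70,-0.27,0.02,0,0.9],[0,0,70,-0.27,0.02,0,0.9],[0,0,70,-0.27,0.02,0,0.9],[0,0,70,-0.27,0.02,0,0.9]])

```text
clock: 5.78
eef_pos: [0.515, 0.0518, 0.1099]
ee_rot: [-0.0, 0.975, 0.223, -0.0]
force: [-0.0, -0.1, -1.7]
finger_gap: 0.38
grip_force: 15.0
```

```bash
python3 - <<'E'
from h import *
print(rel([.5146,.0476,.11],np.radians(-4.5)))
E
```

```text
(array([-0.0022,  0.0036, -0.0001]), np.float64(30.26), 'yaw0', np.float64(25.76))
```

Request:
move_arm(steps=[[0,0,30.3,-0.002,0.004,0,0.9],[0,0,30.3,-0.002,0.004,0,0.9],[0,0,30.3,-0.002,0.004,0,0.9],[0,0,30.3,-0.002,0.004,0,0.9],[0,0,30.3,-0.002,0.004,0,0.9],[0,0,30.3,-0.002,0.004,0.02,0.9],[0,0,30.3,-0.002,0.004,0.02,0.9]])

```text
clock: 6.37
eef_pos: [0.514, 0.0481, 0.0881]
ee_rot: [0.0, 0.999, -0.036, -0.001]
force: [0.7, -0.3, -0.6]
finger_gap: 0.376
grip_force: 15.0
```

```bash
python3 - <<'E'
from h import *
import pickle
s=get_state();print(s['eef_pos'],rel([.5146,.0476,.0316],np.radians(-4.5)))
c=calibration('wrist');pickle.dump(c,open('w3.pkl','wb'));save('wrist','w3.png')
E
```

```text
[0.51398731 0.04808863 0.08805805] (array([0.0008, 0.0004, 0.0565]), np.float64(0.41), 'yaw0', np.float64(-4.09))
```

View pics/w3.png

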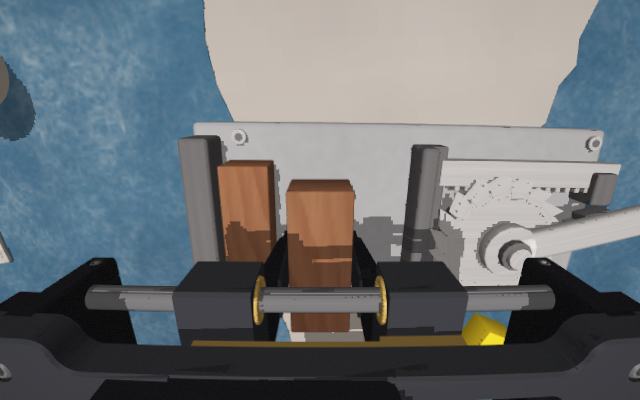

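Held block is between home block (far end row 161, cols 222–272) and the jaw (col 410–445); held far end at row 181, cols 288–352.

```bash
python3 - <<'E'
from h import *
import pickle
c=pickle.load(open('w3.pkl','rb'))
H=pix2w(c,[(221,162),(272.5,160.5),(227,262),(277,235)],.046)
L=pix2w(c,[(287.5,181),(353,181),(291,290)],.1025)
F=pix2w(c,[(218,138),(222,262)],.046);J=pix2w(c,[(412,147),(406,262)],.046)
for n,A in zip('HLFJ',(H,L,F,J)):print(n,A[:,:2].round(4).tolist())
an=lambda a,b:np.degrees(np.arctan2(*(a-b)[:2][::-1]))
print(an(H[0],H[2]),an(H[1],H[3]),an(L[0],L[2]),an(F[0],F[1]),an(J[0],J[1]),'widths',np.linalg.norm(H[0]-H[1]),np.linalg.norm(L[0]-L[1]))
E
```

```text
H [[0.5682, 0.1128], [0.5665, 0.0766], [0.4901, 0.1217], [0.5102, 0.0799]]
L [[0.564, 0.0603], [0.5616, 0.027], [0.4995, 0.0651]]
F [[0.5847, 0.1121], [0.4903, 0.1257]]
J [[0.5691, -0.0205], [0.4801, -0.0179]]
-6.494260944624528 -3.3754817933486825 -4.227283184562188 -8.152338666836782 -1.6624100672167104 widths 0.03626801652070727 0.033463910353468386
```

Request:
move_arm(steps=[[0,0,0.4,0,0.006,0.02,0.9],[0,0,0.4,0,0.006,0.045,0.9],[0,0,0.4,0,0.006,0.054,0.9],[0,0,0.4,0,0.006,0.0565,0.9],[0,0,0.4,0,0.006,0.0565,0.9],[0,0,0.4,0,0.006,0.0565,0.5],[0,0,0.4,0,0.006,0.0565,0.5],[0,0,0.4,0,0.006,0.0565,0.5],[0,0,0.4,0,0.006,0.0565,0.5]])

```text
clock: 7.17
eef_pos: [0.515, 0.0421, 0.0341]
ee_rot: [0.0, 0.999, -0.039, 0.001]
force: [1.0, -0.2, -0.2]
finger_gap: 0.492
grip_force: 0.0
```

Request:
move_arm(steps=[[0,0,0,0,0,-0.03,0.5],[0,0,0,0,0,-0.065,0.4],[0,0,-90,0,0.036,-0.07,0.4],[0,0,-90,0,0.036,-0.07,0.4],[0,0,-90,0,0.036,-0.07,0.4],[0,0,-90,0,0.036,-0.07,0.4],[0,0,-90,0,0.036,-0.07,0.4],[0,0,-90,0,0.036,-0.07,0.4],[0,0,-90,0,0.036,-0.07,0.4],[0,0,-90,0,0.036,-0.07,0.4]])

```text
clock: 8.0
eef_pos: [0.5118, 0.0062, 0.1038]
ee_rot: [0.0, 0.896, 0.444, 0.0]
force: [-0.5, 0.1, -0.3]
finger_gap: 0.602
grip_force: 0.0
```

Request:
move_arm(steps=[[0,0,-33,0,0,0,0.4],[0,0,-33,0,0,0,0.4],[0,0,-33,0,0,0,0.4],[0,0,-33,0,0,0,0.4],[0,0,-33,0,0,0,0.4],[0,0,-33,0,0,0,0.4]])

```text
clock: 8.5
eef_pos: [0.5119, 0.0062, 0.1038]
ee_rot: [0.0, 0.734, 0.679, 0.0]
force: [0.4, 0.4, -1.0]
finger_gap: 0.604
grip_force: 0.0
```

```bash
python3 - <<'E'
from h import *
import pickle
s=get_state();print(s['eef_pos'],s['finger_gap'],s['force'],rel([.515,.0421,.036],np.radians(85.5)))
c=calibration('wrist');pickle.dump(c,open('w4.pkl','wb'));save('wrist','w4.png')
E
```

```text
[0.51186607 0.00617576 0.10377371] 0.6036963714161547 [ 0.37016756  0.40350942 -0.96898549] (array([0.0361, 0.0003, 0.0678]), np.float64(0.07), 'yaw0', np.float64(85.57))
```

View pics/w4.png

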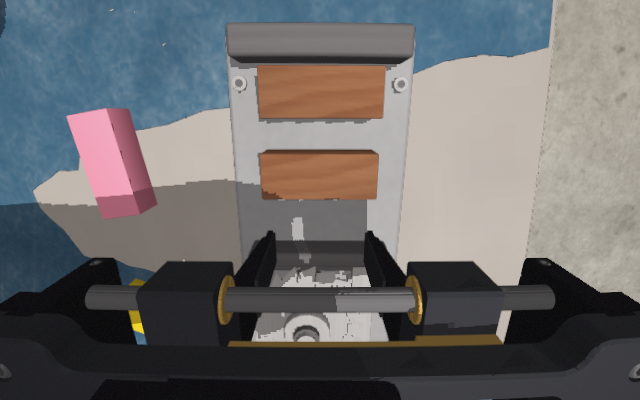

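Both blocks lie parallel on the bed: home front edge (258,118)–(383,121), loose far edge (262,153)–(378,154), near edge (263,193)–(377,198); jaw at about row 250.

```bash
python3 - <<'E'
from h import *
import pickle
c=pickle.load(open('w4.pkl','rb'));p=np.array([.5119,.0062]);th=np.radians(85.5);T=np.array([[np.cos(th),np.sin(th)],[np.sin(th),-np.cos(th)]])
def q(n,px,z=.046): print(n,((pix2w(c,px,z)[:,:2]-p)@T.T*1000).round(1).tolist())
q('home',[(258,66),(384,67),(258,118),(383,122)])
q('loose',[(262,154),(378,154),(263,193),(377,199)])
q('fence',[(230,64),(412,64)],.016); q('fencetop',[(230,55),(413,55)]); q('jaw',[(276,240),(365,240),(276,265)])
E
```

```text
home [[113.6, -43.4], [113.1, 43.8], [78.7, -45.3], [76.0, 45.3]]
loose [[52.7, -43.8], [52.8, 43.0], [22.4, -44.7], [17.6, 44.3]]
fence [[119.6, -71.4], [119.8, 72.1]]
fencetop [[120.9, -62.4], [121.1, 63.5]]
jaw [[-17.5, -36.3], [-17.4, 36.6], [-40.5, -37.3]]
```

Request:
move_arm(steps=[[0,0,0,0,0,0.035,0.4],[0,0,0,0,0,0.06,0.4],[0,0,0,0,0,0.069,0.4],[0,0,0,0,0,0.069,0.4],[0,0,0,0.006,0,0.069,0.4],[0,0,0,0.012,0,0.069,0.4],[0,0,0,0.018,0,0.069,0.4],[0,0,0,0.023,0,0.069,0.4],[0,0,0,0.028,0,0.069,0.4]])

```text
clock: 9.3
eef_pos: [0.5145, 0.0348, 0.0352]
ee_rot: [0.001, 0.735, 0.678, 0.0]
force: [0.1, -0.8, 0.6]
finger_gap: 0.602
grip_force: 0.4
```

Request:
move_arm(steps=[[0,0,0,0.002,0,0,0.4],[0,0,0,0.004,0,0,0.4],[0,0,0,0.006,0,0,0.4],[0,0,0,0.007,0,0,0.4],[0,0,0,0.008,0,0,0.4],[0,0,0,0.008,0,0,0.4]])

```text
clock: 9.8
eef_pos: [0.5147, 0.0421, 0.0344]
ee_rot: [0.0, 0.735, 0.678, -0.0]
force: [0.6, -0.1, -0.7]
finger_gap: 0.603
grip_force: 0.0
```

```bash
python3 - <<'E'
from h import *
print(get_state()['force'])
save('wrist','w5.png')
E
```

```text
[ 0.60363816 -0.14974737 -0.66219761]
```

View pics/w5.png

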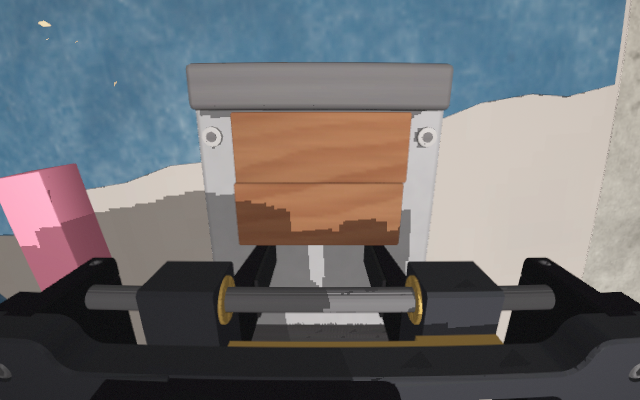

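Blocks flush (seam at row 183, ends even to ~1 mm: 233–409 vs 236–404). Retreat and look at the knob from near.

Request:
move_arm(steps=[[0,0,0,-0.008,0,0,0.4],[0,0,0,-0.009,0,-0.04,0.4],[0,0,0,-0.009,0,-0.08,0.4],[0,0,0,-0.009,0,-0.12,0.4],[0,0,0,-0.04,0,-0.15,0.4],[0,0,0,-0.08,0,-0.17,0.4],[0,0,0,-0.12,0,-0.19,0.4],[0,0,0,-0.16,0,-0.21,0.4],[0,0,0,-0.2,0,-0.215,0.4],[0,0,0,-0.24,0,-0.215,0.4]])

```text
clock: 10.68
eef_pos: [0.4955, -0.1927, 0.2512]
ee_rot: [0.002, 0.735, 0.678, 0.001]
force: [1.0, 1.0, -0.2]
finger_gap: 0.597
grip_force: 0.0
```

Request:
move_arm(steps=[[0,0,0,-0.04,0,0,0.4],[0,0,0,-0.06,0,0,0.4],[0,0,0,-0.06,0,0,0.4]])

```text
clock: 10.93
eef_pos: [0.4901, -0.2543, 0.2488]
ee_rot: [0.0, 0.736, 0.676, -0.0]
force: [-0.1, 0.8, 0.5]
finger_gap: 0.6
grip_force: 0.0
```

```bash
python3 - <<'E'
from h import *
import pickle
s=get_state();print(s['eef_pos'])
c=calibration('wrist');pickle.dump(c,open('w6.pkl','wb'));save('wrist','w6.png')
E
```

```text
[ 0.49009106 -0.25425603  0.24881948]
```

View pics/w6.png

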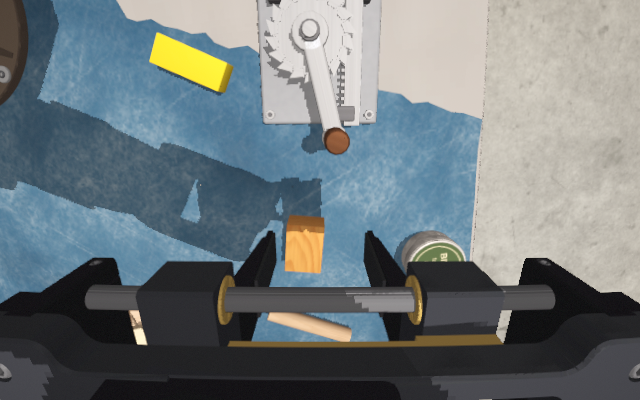

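Knob top is at (337,141), wheel axis bolt at (310,29); that was the last picture, the rest goes by numbers.

```bash
python3 - <<'E'
from h import *
import pickle
c=pickle.load(open('w6.pkl','rb'))
k=pix2w(c,[(337,141)],.126)[0];print(k)
for z in(.085,.095,.105):
    a=pix2w(c,[(310,29)],z)[0];d=(k-a)[:2];print(z,a.round(4),np.linalg.norm(d).round(4),'handle deg',np.degrees(np.arctan2(d[1],d[0]))+94.5)
# crop segmentation for knob
im=cv2.imread('pics/w6.png');r=im[120:165,310:365].astype(int)
m=(r[...,2]-r[...,0]>40)&(r[...,2]>100);y,x=np.nonzero(m);print(x.min()+310,x.max()+310,y.min()+120,y.max()+120,x.mean()+310,y.mean()+120)
E
```

```text
[ 0.51084741 -0.19970979  0.126     ]
0.085 [ 0.4937 -0.0908  0.085 ] 0.1103 handle deg 13.437293219693075
0.095 [ 0.4938 -0.0933  0.095 ] 0.1078 handle deg 13.597983945036503
0.105 [ 0.4939 -0.0958  0.105 ] 0.1053 handle deg 13.76629860445668
326 348 130 153 337.3404255319149 141.39479905437352
```

```bash
python3 - <<'E'
from h import *
print(rel([.511,-.2,.103],np.radians(98.5)))
print([[-d,round(.115*(1-np.cos(np.radians(d))),4),round(.115*np.sin(np.radians(d)),4)] for d in range(7,71,7)])
E
```

```text
(array([0.0537, 0.0164, 0.1457]), np.float64(-13.33), 'yaw0', np.float64(85.17))
[[-7, np.float64(0.0009), np.float64(0.014)], [-14, np.float64(0.0034), np.float64(0.0278)], [-21, np.float64(0.0076), np.float64(0.0412)], [-28, np.float64(0.0135), np.float64(0.054)], [-35, np.float64(0.0208), np.float64(0.066)], [-42, np.float64(0.0295), np.float64(0.077)], [-49, np.float64(0.0396), np.float64(0.0868)], [-56, np.float64(0.0507), np.float64(0.0953)], [-63, np.float64(0.0628), np.float64(0.1025)], [-70, np.float64(0.0757), np.float64(0.1081)]]
```

Request:
move_arm(steps=[[0,0,-13,0.04,0.016,0,0.4],[0,0,-13,0.054,0.016,0.03,0.4],[0,0,-13,0.054,0.016,0.07,0.4],[0,0,-13,0.054,0.016,0.11,0.4],[0,0,-13,0.054,0.016,0.135,0.4],[0,0,-13,0.054,0.016,0.146,0.4],[0,0,-13,0.054,0.016,0.146,0.9],[0,0,-13,0.054,0.016,0.146,0.9],[0,0,-13,0.054,0.016,0.146,0.9],[0,0,-13,0.054,0.016,0.146,0.9]], force=20)

```text
clock: 11.82
eef_pos: [0.512, -0.1978, 0.1049]
ee_rot: [0.001, 0.654, 0.757, 0.0]
force: [-1.1, -0.9, -0.1]
finger_gap: 0.374
grip_force: 0.0
```

Request:
move_arm(steps=[[0,0,0,0,0,0,0.9],[0,0,0,0,0,0,0.9],[0,0,0,0,0,0,0.9],[0,0,0,0,0,0,0.9]])

```text
clock: 12.15
eef_pos: [0.5119, -0.1977, 0.1043]
ee_rot: [0.001, 0.654, 0.757, 0.0]
force: [0.4, 1.3, 7.4]
finger_gap: 0.27
grip_force: 20.0
```

Request:
move_arm(steps=[[0,0,6,0.0006,-0.012,0,0.9],[0,0,12,0.0025,-0.024,0,0.9],[0,0,18,0.0056,-0.0355,0,0.9]])

```text
clock: 12.4
eef_pos: [0.4763, -0.198, 0.1043]
ee_rot: [0.002, 0.766, 0.643, 0.001]
force: [5.3, 0.8, 4.4]
finger_gap: 0.27
grip_force: 20.0
```

Request:
move_arm(steps=[[0,0,6,0.0006,-0.012,0,0.9],[0,0,12,0.0025,-0.024,0,0.9],[0,0,18,0.0056,-0.0355,0,0.9]])

```text
clock: 12.65
eef_pos: [0.4422, -0.1868, 0.1044]
ee_rot: [0.002, 0.857, 0.515, 0.001]
force: [4.9, -3.6, 3.2]
finger_gap: 0.268
grip_force: 20.0
```

```bash
python3 - <<'E'
from h import *
s=get_state();print(s['eef_pos'],s['force'],s['clock']);save('top','t1.png');save('side','s1.png')
E
```

```text
[ 0.4421526  -0.18680598  0.10435715] [ 4.88373692 -3.60939772  3.16788601] 12.65
```

Request:
move_arm(steps=[[0,0,-7,0.0009,0.014,0,0.9],[0,0,-14,0.0034,0.0278,0,0.9],[0,0,-21,0.0076,0.0412,0,0.9],[0,0,-28,0.0135,0.054,0,0.9]])

```text
clock: 13.08
eef_pos: [0.4953, -0.1991, 0.1042]
ee_rot: [-0.0, 0.703, 0.712, -0.0]
force: [-7.1, 3.9, 13.2]
finger_gap: 0.27
grip_force: 20.0
```

Request:
move_arm(steps=[[0,0,-7,0.0009,0.014,0,0.9],[0,0,-14,0.0034,0.0278,0,0.9],[0,0,-21,0.0076,0.0412,0,0.9],[0,0,-26,0.0116,0.0504,0,0.9]])

```text
clock: 13.42
eef_pos: [0.5456, -0.1864, 0.1042]
ee_rot: [-0.001, 0.524, 0.852, -0.0]
force: [-9.6, 1.5, 14.2]
finger_gap: 0.268
grip_force: 20.0
```

```bash
python3 - <<'E'
from h import *
import pickle
s=get_state();print(s['eef_pos'],s['force'],rel(s['eef_pos'],np.radians(85.5)))
d=s['eef_pos'][:2]-[.494,-.086];print(np.linalg.norm(d),np.degrees(np.arctan2(d[1],d[0]))+94.5)
# jaw location from the side camera: colour profile along the press y line on bed near x edge
c=calibration('side');th=np.radians(-4.5);X=np.array([np.cos(th),np.sin(th)]);Y=np.array([-X[1],X[0]])
cv2.imwrite('pics/s2.png',snapshot('side')[:,:,::-1])
for f in('s1','s2','side0'):
    im=cv2.imread(f'pics/{f}.png',0)
    for xo in(.05,-.045):
        v=[]
        for y in np.arange(-.1,.08,.006):
            p=np.array([.515,.0515])+xo*X+y*Y; u=w2pix(c,[[*p,.046]])[0]; v.append(int(cv2.getRectSubPix(im,(3,3),tuple(map(float,u))).mean()))
        print(f,xo,v)
E
```

```text
[ 0.54559523 -0.18639355  0.10420031] [-9.57309184  1.45201612 14.20991509] (array([0., 0., 0.]), np.float64(31.28), 'yaw0', np.float64(116.78))
0.1128757443632626 31.699979893288074
s1 0.05 [140, 135, 126, 111, 96, 89, 95, 110, 125, 137, 141, 143, 143, 143, 143, 141, 139, 136, 135, 135, 135, 134, 134, 133, 133, 133, 134, 133, 132, 126]
s1 -0.045 [87, 79, 81, 82, 78, 71, 63, 58, 58, 61, 73, 92, 115, 131, 138, 139, 137, 128, 109, 88, 74, 69, 68, 65, 63, 63, 64, 65, 65, 71]
s2 0.05 [142, 142, 143, 143, 143, 141, 135, 124, 107, 92, 88, 97, 112, 129, 138, 140, 139, 136, 135, 135, 135, 135, 134, 133, 132, 134, 135, 134, 132, 125]
s2 -0.045 [85, 74, 66, 61, 60, 63, 69, 75, 80, 79, 71, 63, 57, 57, 62, 78, 100, 113, 105, 88, 74, 70, 69, 65, 62, 62, 65, 66, 67, 72]
side0 0.05 [132, 128, 119, 105, 92, 84, 89, 103, 118, 130, 134, 136, 136, 136, 136, 136, 135, 134, 133, 132, 132, 131, 128, 126, 126, 126, 127, 127, 125, 118]
side0 -0.045 [80, 74, 75, 76, 73, 67, 59, 54, 53, 57, 68, 87, 109, 125, 131, 132, 132, 132, 131, 131, 130, 129, 123, 109, 90, 75, 65, 61, 59, 63]
```

Anticlockwise (+) drives (jaw advanced ~30 mm), clockwise is loose. Return loose, then drive again.

Request:
move_arm(steps=[[0,0,7,0.0009,-0.014,0,0.9],[0,0,14,0.0034,-0.0278,0,0.9],[0,0,21,0.0076,-0.0412,0,0.9],[0,0,28,0.0135,-0.054,0,0.9],[0,0,35,0.0208,-0.066,0,0.9],[0,0,42,0.0295,-0.077,0,0.9],[0,0,49,0.0396,-0.0868,0,0.9],[0,0,56,0.0507,-0.0953,0,0.9],[0,0,63,0.0628,-0.1025,0,0.9],[0,0,63,0.0628,-0.1025,0,0.9]])

```text
clock: 14.3
eef_pos: [0.425, -0.1759, 0.1042]
ee_rot: [0.001, 0.895, 0.445, 0.0]
force: [-1.9, -6.8, 5.2]
finger_gap: 0.266
grip_force: 20.0
```

Request:
move_arm(steps=[[0,0,-7,0.0009,0.014,0,0.9],[0,0,-14,0.0034,0.0278,0,0.9],[0,0,-21,0.0076,0.0412,0,0.9],[0,0,-28,0.0135,0.054,0,0.9],[0,0,-35,0.0208,0.066,0,0.9],[0,0,-42,0.0295,0.077,0,0.9]])

```text
clock: 14.8
eef_pos: [0.505, -0.1986, 0.1041]
ee_rot: [-0.001, 0.671, 0.742, -0.001]
force: [-8.6, 2.4, 12.3]
finger_gap: 0.27
grip_force: 20.0
```

```bash
cat >> h.py <<'E'
def jaw(f):
    save('side',f); im=cv2.imread('pics/'+f,0); c=calibration('side'); th=np.radians(-4.5);X=np.array([np.cos(th),np.sin(th)]);Y=np.array([-X[1],X[0]])
    v=[]; ys=np.arange(-.1,.08,.002)
    for y in ys:
        p=np.array([.515,.0515])+.05*X+y*Y; v.append(cv2.getRectSubPix(im,(3,3),tuple(map(float,w2pix(c,[[*p,.046]])[0]))).mean())
    v=np.array(v); print('dark bar at',(ys[v.argmin()]+.07).round(3), [int(a) for a in v[::3]])
def ang():
    s=get_state();d=s['eef_pos'][:2]-[.494,-.086];M=rot(s['ee_rot'])
    print(s['clock'],s['eef_pos'].round(4),'F',s['force'].round(1),'r',np.linalg.norm(d).round(4),'ang',(np.degrees(np.arctan2(d[1],d[0]))+94.5).round(1),'yaw-85.5',(np.degrees(np.arctan2(M[1,0],M[0,0]))-85.5).round(1))
E
python3 -c "
from h import *
ang();jaw('s3.png')"
```

```text
14.8 [ 0.505  -0.1986  0.1041] F [-8.6  2.4 12.3] r 0.1131 ang 10.1 yaw-85.5 10.2
dark bar at 0.054 [141, 141, 141, 142, 143, 144, 143, 143, 144, 143, 139, 130, 113, 96, 86, 91, 106, 122, 131, 134, 135, 134, 133, 132, 132, 133, 134, 134, 132, 125]
```

Request:
move_arm(steps=[[0,0,-7,0.0009,0.014,0,0.9],[0,0,-14,0.0034,0.0278,0,0.9],[0,0,-21,0.0076,0.0412,0,0.9]])

```text
clock: 15.1
eef_pos: [0.5452, -0.1868, 0.1041]
ee_rot: [-0.001, 0.525, 0.851, -0.0]
force: [-10.4, 5.0, 12.5]
finger_gap: 0.267
grip_force: 20.0
```

Request:
move_arm(steps=[[0,0,7,0.0009,-0.014,0,0.9],[0,0,14,0.0034,-0.0278,0,0.9],[0,0,21,0.0076,-0.0412,0,0.9],[0,0,28,0.0135,-0.054,0,0.9],[0,0,35,0.0208,-0.066,0,0.9],[0,0,42,0.0295,-0.077,0,0.9],[0,0,49,0.0396,-0.0868,0,0.9],[0,0,56,0.0507,-0.0953,0,0.9],[0,0,63,0.0628,-0.1025,0,0.9],[0,0,63,0.0628,-0.1025,0,0.9]])

```text
clock: 15.93
eef_pos: [0.425, -0.1759, 0.1041]
ee_rot: [0.001, 0.895, 0.446, 0.0]
force: [-1.9, -4.6, 3.5]
finger_gap: 0.267
grip_force: 20.0
```

```bash
python3 -c "
from h import *
ang();jaw('s4.png')"
```

```text
15.9333 [ 0.425  -0.1759  0.1041] F [-1.9 -4.6  3.5] r 0.1133 ang -33.0 yaw-85.5 -32.6
dark bar at 0.07 [141, 142, 142, 143, 143, 143, 142, 142, 143, 144, 144, 144, 142, 137, 123, 106, 93, 89, 98, 113, 127, 133, 133, 132, 132, 133, 133, 133, 131, 125]
```

Request:
move_arm(steps=[[0,0,-5,0.0004,0.01,0,0.9],[0,0,-10,0.0017,0.02,0,0.9],[0,0,-15,0.0039,0.0298,0,0.9],[0,0,-18,0.0056,0.0355,0,0.9]])

```text
clock: 16.32
eef_pos: [0.4566, -0.1927, 0.1038]
ee_rot: [-0.002, 0.81, 0.586, -0.001]
force: [-22.4, 1.7, 24.7]
finger_gap: 0.267
grip_force: 20.0
```

Request:
move_arm(steps=[[0,0,-3,0.0002,0.006,0,0.9],[0,0,-6,0.0006,0.012,0,0.9]])

```text
clock: 16.48
eef_pos: [0.4636, -0.194, 0.1032]
ee_rot: [-0.007, 0.779, 0.627, -0.004]
force: [-39.6, 6.6, 31.4]
finger_gap: 0.28
grip_force: 20.2
```

```bash
python3 -c "
from h import *
ang();jaw('s5.png')"
```

```text
16.4833 [ 0.4636 -0.194   0.1032] F [-39.6   6.6  31.4] r 0.1122 ang -11.2 yaw-85.5 -7.8
dark bar at 0.076 [142, 142, 143, 143, 143, 143, 143, 143, 144, 145, 144, 144, 143, 142, 137, 125, 109, 95, 89, 96, 112, 126, 132, 133, 133, 134, 134, 133, 131, 124]
```

Request:
move_arm(steps=[[0,0,6,0.0006,-0.012,0,0.9],[0,0,12,0.0025,-0.024,0,0.9],[0,0,18,0.0056,-0.0355,0,0.9],[0,0,24,0.0099,-0.0468,0,0.9],[0,0,25.5,0.0112,-0.0495,0,0.9],[0,0,25.5,0.0112,-0.0495,0,0.9]])

```text
clock: 17.03
eef_pos: [0.4234, -0.1741, 0.1033]
ee_rot: [0.0, 0.899, 0.437, 0.0]
force: [2.9, 0.1, -3.0]
finger_gap: 0.268
grip_force: 20.0
```

```bash
python3 -c "
from h import *
ang();jaw('s6.png')"
```

```text
17.0333 [ 0.4234 -0.1741  0.1033] F [ 2.9  0.1 -3. ] r 0.1129 ang -34.2 yaw-85.5 -33.6
dark bar at 0.076 [142, 142, 142, 143, 143, 143, 143, 143, 144, 144, 144, 144, 143, 142, 137, 125, 109, 94, 89, 96, 112, 125, 131, 132, 132, 133, 134, 134, 131, 124]
```

Request:
move_arm(steps=[[0,0,1,0.0001,-0.002,0,0.9],[0,0,2,0.0002,-0.004,0,0.9],[0,0,2,0.0002,-0.004,0,0.9]])

```text
clock: 17.33
eef_pos: [0.423, -0.1735, 0.1034]
ee_rot: [0.003, 0.907, 0.422, 0.002]
force: [10.6, -8.1, -9.5]
finger_gap: 0.268
grip_force: 20.0
```

Request:
move_arm(steps=[[0,0,-1,0.0001,0.002,0,0.9],[0,0,-1,0.0001,0.002,0,0.4],[0,0,-1,0.0001,0.002,0,0.4],[0,0,-1,0.0001,0.002,0,0.4],[0,0,-1,0.0001,0.002,0,0.4],[0,0,-1,0.0001,0.002,-0.02,0.4],[0,0,-1,0.0001,0.002,-0.05,0.4],[0,0,-1,0.0001,0.002,-0.09,0.4],[0,0,-1,-0.03,0.002,-0.13,0.4],[0,0,-1,-0.06,0.002,-0.15,0.4]])

```text
clock: 18.17
eef_pos: [0.3849, -0.217, 0.2544]
ee_rot: [0.001, 0.902, 0.431, 0.001]
force: [1.2, -1.2, 1.0]
finger_gap: 0.594
grip_force: 0.0
```

```bash
python3 - <<'E'
from h import *
import pickle
ang();jaw('s7.png')
c=calibration('wrist');save('wrist','w7.png')
im=cv2.imread('pics/w7.png').astype(int)
# knob (saturated dark brown-red) pixels -> z .126
m=((im[...,2]-im[...,0]>35)&(im[...,2]<150)&(im[...,1]<95)).astype(np.uint8)
n,l,st,ce=cv2.connectedComponentsWithStats(m)
for i in range(1,n):
    if st[i,4]>150: print(st[i],ce[i].round(1),pix2w(c,[ce[i]],.126).round(3),pix2w(c,[ce[i]],.046).round(3))
d=115e-3;t=np.radians(-94.5-34.4);print('knob at stop',.494+d*np.cos(t),-.086+d*np.sin(t))
E
```

```text
18.1667 [ 0.3849 -0.217   0.2544] F [ 1.2 -1.2  1. ] r 0.1705 ang -35.3 yaw-85.5 -34.5
dark bar at 0.076 [141, 142, 142, 143, 143, 143, 144, 144, 145, 144, 144, 144, 143, 142, 137, 125, 109, 95, 90, 97, 113, 125, 131, 132, 133, 134, 135, 135, 133, 125]
[161  42  26  23 252] [173.9  53.3] [[ 0.365 -0.031  0.126]] [[0.346 0.003 0.046]]
[309 124  24  25 368] [319.5 137.3] [[ 0.42  -0.176  0.126]] [[ 0.417 -0.182  0.046]]
[388 180  32  55 181] [400.8 198.7] [[ 0.447 -0.279  0.126]] [[ 0.451 -0.313  0.046]]
[405 275  15  50 222] [412.9 298.1] [[ 0.389 -0.391  0.126]] [[ 0.377 -0.456  0.046]]
[228 341 184   6 209] [309.8 345.4] [[ 0.25  -0.367  0.126]] [[ 0.199 -0.425  0.046]]
knob at stop 0.42178424837032613 -0.1754979620804924
```

```bash
python3 -c "
from h import *
print(hand_in())"
```

```text
the job is handed in; nothing more can be done
None
```

The job is handed in at about 18 s on the clock: the loose walnut block lies flush beside its neighbour with ends about even, the jaw is tight on both at about 0.077 m, and the handle is released at its loose (clockwise) stop.

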